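# Click the drive knob onto the cheese mill and set it

### The job

Fit the loose T-handled drive knob onto the upright square drive of the green cheese mill: push it down gently but firmly until the spring balls click and it stays fully down on its own, pressing the yellow spring collar down. Then use the knob to turn the drive clockwise (seen from above) until the red pointer stands at the white mark, let go, and leave the other things on the counter undisturbed.

Things in the scene. Friction and masses are not known exactly. Their poses are not given: they have to be found in the camera images.
- knob: Drive knob, mouth down on the ledge, 64 mm high, 0.1 to 0.15 kg. Square steel hub 36x36 mm, z 0 to 32 mm, with a square socket opening downward: bore 17 mm, 26 mm deep, its 3 mm deep 45-degree lead-in 23 mm wide at the mouth, and inside a groove for the balls. Black T-bar on a thin neck above. Origin: centre of the mouth; z up; socket sides parallel to x and y.
- knob_grip (a point): Where to grip the knob: in its T-bar (20 mm thick along the knob's x, 66 mm long along its y, z 42 to 64 mm), 54 mm above the mouth, on the axis. Axes as the knob's. Fingertips must stay above the hub's top at 32 mm.
- mill: Cheese mill, fixed: round green housing 120 mm across at the foot, 62 mm high; steel drum and low feed chute (top at 83 mm) reach 111 mm out along its +x. Origin: at counter height on the axis of the upright square drive; z up. The drive is a 16 mm steel square that ends 26 mm above the level of the knob's mouth when home. More than 45 N between knob and mill is too much.
- mill_axis (a point): Point fixed to the mill, on the drive's axis, 72 mm up: the LOWEST level that the mouth of a fully home knob can have. The drive's stem is height-set: home is 0 to 24 mm above this point, different each time and rigid in use; find it by feel.
- collar (a joint): Yellow spring collar round the drive, 38 mm across; m pushed down: 0 up, 0.006 fully down. The knob meets it 6 mm before home. Two spring balls on the drive resist from about 10 mm before home (push peaks at 10 to 18 N), snap into the knob's groove about 3 mm before home; then a hard stop. A clicked knob keeps the collar about 0.005 down; the collar's spring (4 to 5 N) lifts an unclicked one.
- drive (a joint): Angle of the square drive, rad, growing clockwise from above; starts at 0 to 0.35; 1.2 is at the mark (1.0 to 1.4 is near enough; it can go on to 2.2). At 0 the square's sides are parallel to the mill's x and y; at q they are turned by -q about vertical. Stiff (0.08 N m), stays where left. The knob fits in any quarter turn with about 0.06 rad of play.
- mark (a point): White dot on top of the housing, 44 mm from the axis toward the mill's -x: where the red pointer, which turns with the drive below the collar, must point.
- sample_dish: small blue-grey glazed dish with cheese cubes, 91 mm across, 22 high (bystander, leave alone). Origin: centre of its underside.
- cheese_trier: cheese trier: brown wooden cross handle with a steel gouge, 136x92x19 mm, lying (bystander, leave alone). Origin: centre of its underside.
- cheese_wedge: orange wrapped cheese wedge, 119x78x56 mm (bystander, leave alone). Origin: centre of its underside.
- pepper_mill: wooden pepper mill, 58 mm across, 150 high (bystander, leave alone). Origin: centre of its underside.
- price_stand: little slate price card on a wooden foot, 24x70x64 mm (bystander, leave alone). Origin: centre of its underside.
- mustard_jar: jar of mustard with a white lid, 72 mm across, 94 high, on the black worktop behind the wooden ledge (bystander, leave alone). Origin: centre of its underside.
Not all that is in view belongs to the job. There is more than one size of the knob; the one meant has the size given above.

How it is judged:
On the way, in this order (a step that is already met when the one before it is completed fails the run):
1. the knob is clicked home on the drive, holding the collar down (value of joint collar above 0.004 m and horizontal distance between knob and mill below 0.004 m and angle between knob's own z axis and vertical below 0.1 rad), for 0.2 s.
2. the drive is turned with the knob on it until the pointer is at the mark (all of step 1 and value of joint drive between 1 and 1.4 rad), for 0.2 s.
At the end, for the whole second after the job is handed in: The released knob sits upright on the drive's axis (within 4 mm), clicked home so that the collar stays at least 4 mm down, with the drive at 1.0 to 1.4 rad, at rest (all of step 2 and linear speed of knob below 0.02 m/s); the robot touches nothing.
It fails at once if the knob is forced onto the mill with more than 45 N (contact force between knob and mill above 45 N).
It fails at once if a bystander is moved by more than 30 mm (distance of any of sample_dish, cheese_trier, cheese_wedge, pepper_mill, price_stand, mustard_jar from where it was at the start of the episode above 0.03 m).
It also fails if it takes over 64 s, if anything falls off the work surface, if the arm or the gripper's body presses on something with over 40 N, if the wrist force passes 120 N, or if a joint passes its speed limit or range.

### The arm

A 6-joint arm with a two-finger parallel gripper is mounted at the origin on a cart in front of the work surface, level with it; the furniture and walls round the work are solid. World frame = base frame: x ahead of the robot, y to its left, z up, the work surface at z = 0. Lengths are in m, angles in rad, forces in N, time in s.
With the tool pointing down it reaches from about 0.275 to 0.75 m from the base axis. Payload 10.2 kg.
Tool frame: the origin (TCP) lies on the centre line of the jaws, within the pads' length; the fingertips stand 14 mm ahead of it and the grasp point (between the pads) lies 5 mm behind it; z points along the fingers, y is the line along which they close (so a half turn about z gives the same grasp; the last joint's range is limited). The gripper opens to 88 mm and grips with 3 to 60 N. Pads are 18 mm wide; open, the fingers measure 123 mm over their backs; the gripper's body (75 mm by 187 mm) begins 45 mm behind the grasp point.
Start: joints at [-0.223, 0.313, 1.498, -0, 1.331, -0.223], TCP at [0.525, -0, 0.253] pointing down, gripper open.
Joint ranges: [-2.94, 2.94], [-0.97, 2.17], [0.19, 2.56], [-1.23, 4.37], [0.02, 3.11], [-2.88, 2.88]. Speed limits (rad/s): [2.39, 2.39, 3.01, 3.14, 3.14, 3.14].

### API

Orientations are given as a 3x3 rotation matrix whose columns are the frame's x, y, z axes.
In Python, from rig import move_pose, line_to, move_j, move_gripper, pause, solve_ik, get_image, camera_info, IKError, close_job, get_time, get_joint_pos, get_joint_velocities, get_effort, get_tcp_pos, get_tcp_rot, get_ft_force, get_moment, get_gripper_width, get_gripper_force gives the robot as it stands. Calls block until the motion is done:
- move_pose(position, orientation): joint-space move of the TCP to a pose.
- line_to(position, velocity=0.15, frame=None): straight line of the TCP; frame=None keeps the orientation; velocity is the mean speed in m/s.
- move_j(angles): joint-space move.
- move_gripper(opening, strength=None): finger opening in m; strength is the grip in N (None keeps the last); returns when the fingers have stopped.
- pause(seconds).
- solve_ik(position, orientation): joint angles nearest the present ones, or None.
- get_image(name): name is "scene" or "side" or "wrist"; returns (picture, depth): 384x512x3 uint8, blue, green, red; 384x512 float32, m along the optical axis (not along the pixel's ray), 0 where there is no reading.
- camera_info(name): a dict with "fx", "fy", "cx", "cy" (pixels), "rvec" (rotation vector, rad) and "tvec" (3), from world to camera coordinates, as OpenCV has them. Camera axes: x right, y down, z forward; pixel columns grow to the right and rows downward; lengths in m; the calibration is good to about 2 mm. A picture is of the moment at which its call begins: read the wrist's pose just before it. camera_info takes no time and is no camera call; for the wrist camera it gives the pose at the moment of the call.
A pose or a line that the arm cannot do raises IKError and nothing moves.
- close_job(): hands the job in; it is judged then, once.
Readings, each from a call of its own:
- get_time(): time.
- get_joint_pos(): joint angles.
- get_joint_velocities(): joint speeds.
- get_effort(): joint torques, N m.
- get_tcp_pos(): TCP position.
- get_tcp_rot(): TCP orientation.
- get_ft_force(): force on the tool from outside, world axes, zero at the start.
- get_moment(): the same for the moment, N m.
- get_gripper_width(): finger opening in m.
- get_gripper_force(): force on a finger pad.
Only numpy, scipy, OpenCV 4.12 (cv2) and the standard library are available. Lean on these libraries where they do the work, as an engineer would, in place of code of your own. Each camera call takes 0.05 s, during which the arm holds its last target. There are 200 camera calls.

## Working session

There is one attempt and no reset: what is moved stays moved. The work goes in short steps, each a Python script; the robot and the scene stay as the last script left them, time stands still between calls to the robot, and variables do not carry over. Pictures are saved under pics/ and viewed, at most 10 in all, crops included, and the job is handed in when it is done.

```bash
mkdir -p pics; ls; cat > h.py <<'E'
import numpy as np, cv2
from rig import *
def cam(n):
    c=camera_info(n); R=cv2.Rodrigues(np.array(c["rvec"],float))[0]; return c,R,np.array(c["tvec"],float).ravel()
def cloud(n,d):
    c,R,t=cam(n); v,u=np.mgrid[:384,:512]
    p=np.stack([(u-c["cx"])/c["fx"]*d,(v-c["cy"])/c["fy"]*d,d],-1)
    return (p-t)@R
def ray(n,u,v,z):
    c,R,t=cam(n); o=-R.T@t; r=R.T@np.array([(u-c["cx"])/c["fx"],(v-c["cy"])/c["fy"],1.]); return o+r*(z-o[2])/r[2]
E
python3 - <<'E'
from h import *
for n in ["scene","side"]:
    im,d=get_image(n); cv2.imwrite(f"pics/{n}0.png",im); np.savez(f"{n}0.npz",im=im,P=cloud(n,d),d=d)
    c,R,t=cam(n); print(n,-R.T@t,R[2],c["fx"])
E
```

```text
pics
scene [-0.46241507  0.65906386  1.21798171] [ 0.62271142 -0.39079284 -0.67787274] 471.86100740077717
side [0.33750468 1.29278928 0.65300404] [ 0.17327538 -0.89414167 -0.41289989] 394.72233341783993
```

View pics/scene0.png

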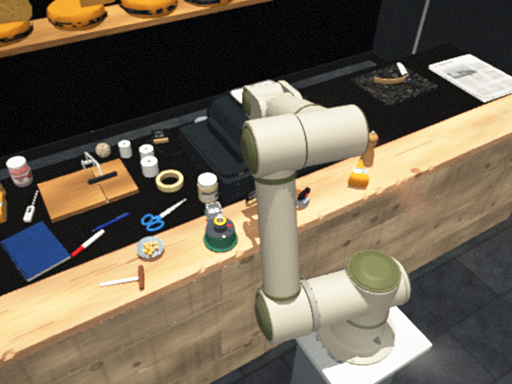

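View pics/side0.png

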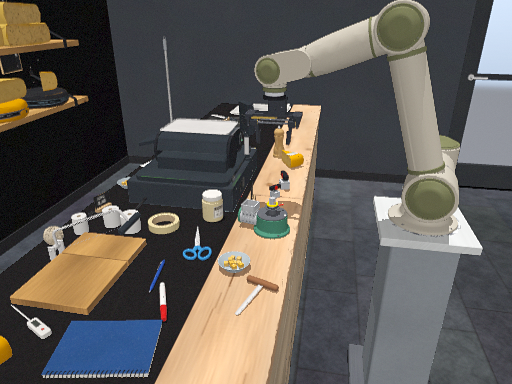

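Mill is at scene (221,235) and side (271,222). A knob-like object is at scene (305,198) and side (284,180), and a second one is partly hidden at scene (250,198). Next: 3D positions.

```bash
python3 - <<'E'
from h import *
for n,pts in [("scene",[(221,220),(221,243),(306,191),(304,204),(250,198),(358,180),(151,248),(141,278),(370,150),(208,185),(213,208)]),("side",[(271,200),(271,232),(284,175),(286,186),(274,188),(292,158),(250,210),(279,140)])]:
    z=np.load(n+"0.npz")
    for u,v in pts: print(n,u,v,z["P"][v,u].round(3),z["im"][v,u])
for n,b in [("scene",(150,270,180,330)),("side",(150,250,220,320))]:
    im=np.load(n+"0.npz")["im"][b[0]:b[1],b[2]:b[3]]
    cv2.imwrite(f"pics/{n}0c.png",cv2.resize(im,None,fx=4,fy=4,interpolation=cv2.INTER_CUBIC))
a=cv2.imread("pics/scene0c.png");b=cv2.imread("pics/side0c.png");h=400
cv2.imwrite("pics/both.png",np.hstack([cv2.resize(a,(400,320)),cv2.resize(b,(320,320))]))
E
```

```text
scene 221 220 [0.488 0.176 0.104] [123 130 145]
scene 221 243 [0.452 0.196 0.038] [71 94 46]
scene 306 191 [ 0.497 -0.177  0.064] [32 28 30]
scene 304 204 [ 0.476 -0.157  0.026] [121 122 120]
scene 250 198 [ 0.605 -0.006  0.02 ] [56 62 58]
scene 358 180 [ 0.469 -0.402  0.041] [ 39 133 219]
scene 151 248 [0.563 0.398 0.019] [128 229 253]
scene 141 278 [0.462 0.472 0.022] [ 67 104 170]
scene 370 150 [ 0.557 -0.532  0.076] [ 68 112 156]
scene 208 185 [0.687 0.122 0.078] [209 223 227]
scene 213 208 [0.588 0.154 0.062] [181 182 180]
side 271 200 [0.502 0.184 0.109] [151 148 147]
side 271 232 [0.494 0.229 0.019] [ 95 115  65]
side 284 175 [ 0.502 -0.144  0.062] [53 50 47]
side 286 186 [ 0.493 -0.153  0.011] [160 157 156]
side 274 188 [ 0.528 -0.062  0.039] [33 33 75]
side 292 158 [ 0.495 -0.382  0.049] [  0 177 242]
side 250 210 [0.569 0.189 0.069] [158 158 155]
side 279 140 [ 0.575 -0.523  0.085] [ 69 117 154]
```

View pics/both.png

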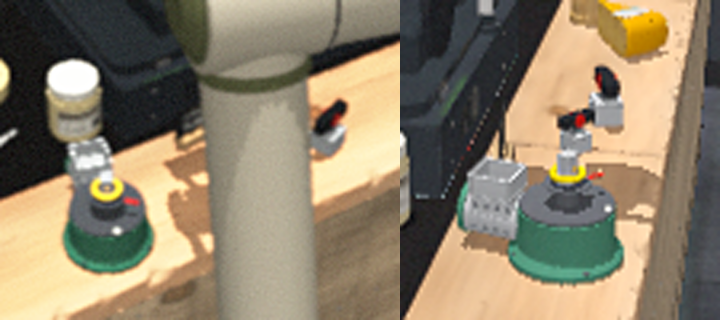

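The mill is near (0.49, 0.19), with its feed chute pointing towards +x. Two knobs stand at about (0.49,-0.16) and (0.53,-0.06), so I'll compare their sizes from the wrist camera.

```bash
python3 - <<'E'
from h import *
T=get_tcp_rot(); print(np.array(T).round(3))
c,R,t=cam("wrist"); print(-R.T@t,R[2],c["fx"])
move_pose([0.46,-0.10,0.27],T)
im,d=get_image("wrist"); P=cloud("wrist",d); np.savez("w1.npz",im=im,P=P); 
move_pose([0.46,0.17,0.30],T)
im2,d=get_image("wrist"); P=cloud("wrist",d); np.savez("w2.npz",im=im2,P=P); print(get_time())
cv2.imwrite("pics/w.png",cv2.resize(np.vstack([im,im2]),(400,600)) )
E
```

```text
[[-0.     1.    -0.001]
 [ 1.     0.     0.   ]
 [ 0.    -0.001 -1.   ]]
[0.52510369 0.064419   0.38425839] [-0.00226275 -0.25622411 -0.96661476] 332.3267942926705
1.8083
```

View pics/w.png

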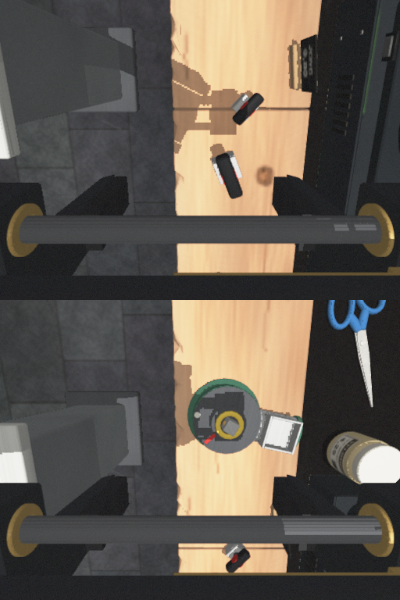

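Right in the picture is +x and up is +y. Top picture: two T-bars at (228,172) and (247,107). The lower one looks larger. Bottom picture: mill axis (229,424), red pointer (208,437), white mark (198,414), chute (283,432).

```bash
python3 - <<'E'
from h import *
z=np.load("w1.npz"); im=z["im"].astype(int); P=z["P"]
reg=(P[...,1]>-0.25)&(P[...,1]<0.02)&(P[...,0]>0.40)&(P[...,0]<0.60)&(np.mgrid[:384,:512][0]<265)
hi=(reg&(P[...,2]>0.008)&(P[...,2]<0.12)).astype(np.uint8)
n,L,s,_=cv2.connectedComponentsWithStats(hi)
for k in range(1,n):
    if s[k,4]<150: continue
    m=L==k; q=P[m]; zt=np.percentile(q[:,2],97)
    top=q[q[:,2]>zt-0.006]; r=cv2.minAreaRect((top[:,:2]*1000).astype(np.float32))
    bar=q[q[:,2]>zt-0.02]
    lo=q[q[:,2]<zt-0.025]
    zs=np.histogram(q[:,2],bins=np.arange(0,.1,.004))[0]
    print(k,s[k],"zt",zt,"top",r,np.median(top[:,:2],0).round(4)); print(zs)
    if len(lo)>20: print("lo",cv2.minAreaRect((lo[:,:2]*1000).astype(np.float32)))
z=np.load("w2.npz"); im=z["im"]; P=z["P"]; H=cv2.cvtColor(im,cv2.COLOR_BGR2HSV)
near=(np.hypot(P[...,0]-.49,P[...,1]-.18)<0.1)&(P[...,2]>0.03)
def show(nm,m):
    q=P[m&near]; print(nm,len(q),q.mean(0).round(4),q.min(0).round(4),q.max(0).round(4)); return q
h,s,v=H[...,0],H[...,1],H[...,2]
y=show("yellow",(h>18)&(h<35)&(s>120)&(v>70))
print(cv2.minAreaRect((y[:,:2]*1000).astype(np.float32)))
show("red",((h<8)|(h>172))&(s>130)&(v>60))
show("white",(v>200)&(s<40))
q=P[near&(P[...,2]>0.058)&(P[...,2]<0.066)]; print("deck",q.mean(0),cv2.minEnclosingCircle((q[:,:2]*1000).astype(np.float32)))
g=P[(h>60)&(h<95)&(s>80)&(P[...,2]>0.0)&(np.hypot(P[...,0]-.49,P[...,1]-.18)<0.12)]; print("green",cv2.minEnclosingCircle((g[:,:2]*1000).astype(np.float32)))
dr=P[near&(P[...,2]>0.088)]; print("high",len(dr),dr.mean(0),dr.max(0),cv2.minAreaRect((dr[:,:2]*1000).astype(np.float32)))
cv2.imwrite("pics/w2c.png",cv2.resize(im[80:230,220:400],None,fx=4,fy=4,interpolation=cv2.INTER_CUBIC))
E
```

```text
1 [372  44  33  71 879] zt 0.06212860109431889 top ((599.0670776367188, 8.148364067077637), (1.8492612838745117, 17.506122589111328), 2.4678571224212646) [0.599  0.0097]
[  0   0  63 349 158  25  21  25  26  25  21  34  27  28  28  40   9   0
   0   0   0   0   0   0]
lo ((595.4011840820312, -16.603031158447266), (11.777960777282715, 66.07617950439453), 3.5160388946533203)
4 [297 119  42  42 984] zt 0.049635250231161554 top ((525.5286254882812, -75.1774673461914), (49.60600662231445, 15.92019271850586), 48.59281539916992) [ 0.5253 -0.075 ]
[  0   0  13  13  14 106  94   0   9  29  33 336 337   0   0   0   0   0
   0   0   0   0   0   0]
lo ((525.5199584960938, -75.13077545166016), (27.344436645507812, 27.619171142578125), 48.89312744140625)
5 [ 271  195   40   60 1477] zt 0.06489745755156871 top ((500.847412109375, -168.41726684570312), (20.880958557128906, 64.72272491455078), 20.74062156677246) [ 0.5004 -0.1669]
[  0   0  15   9  14  10  15 188 150   0   0   5  22  16  63 722 248   0
   0   0   0   0   0   0]
lo ((500.8968505859375, -168.93222045898438), (36.033329010009766, 36.20124816894531), 21.167503356933594)
yellow 3479 [0.4718 0.1885 0.3228] [0.4078 0.1561 0.0833] [0.5159 0.2336 0.4317]
((466.4145812988281, 198.41244506835938), (63.660762786865234, 111.14275360107422), 72.44065856933594)
red 73 [0.4726 0.1552 0.0868] [0.4607 0.145  0.0609] [0.4797 0.2336 0.4317]
white 1031 [0.5679 0.1607 0.0724] [0.4607 0.1341 0.0576] [0.5899 0.2336 0.4317]
deck [0.51046357 0.17484976 0.06177103] ((518.9409790039062, 171.77748107910156), 70.14616394042969)
green ((508.2045593261719, 178.12686157226562), 101.71419525146484)
high 56375 [0.46096391 0.18829949 0.36068719] [0.52369509 0.23360116 0.4317026 ] ((460.3726806640625, 194.99755859375), (77.2102279663086, 126.54320526123047), 89.55660247802734)
```

View pics/w2c.png

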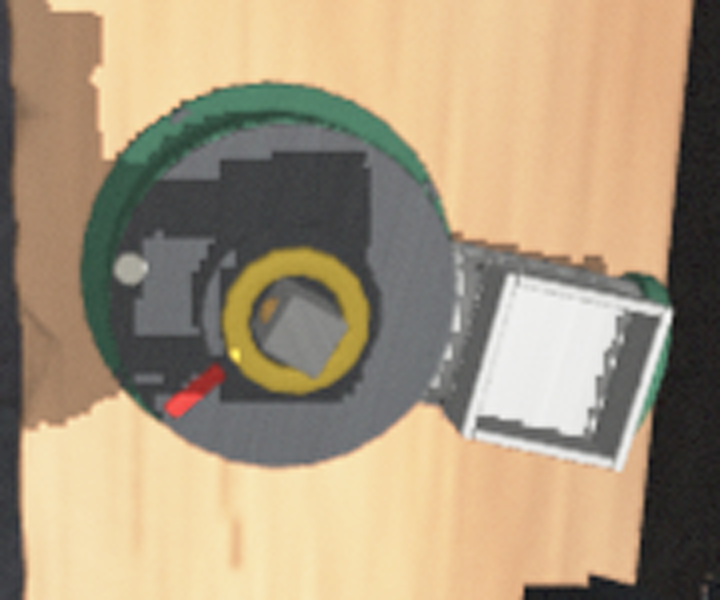

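The target knob is the larger one: hub 36 mm, top at 65 mm, at (0.501,-0.169), with its x axis at 20.7°. The crop shows the yellow ring at about (296,320), the pointer at (196,391), the mark at (130,268) and the drive top at about (305,333). I'll exclude the gripper pixels and measure the mill.

```bash
cat > mm.py <<'E'
from h import *
def mill(f):
    z=np.load(f); im=z["im"]; P=z["P"]; H=cv2.cvtColor(im,cv2.COLOR_BGR2HSV); h,s,v=[H[...,i] for i in range(3)]
    rad=np.hypot(P[...,0]-.492,P[...,1]-.182)
    near=(rad<0.075)&(P[...,2]<0.16)&(P[...,2]>0.03)
    rect=lambda q:cv2.minAreaRect((q[:,:2]*1000).astype(np.float32))
    y=P[near&(h>18)&(h<35)&(s>120)&(v>70)&(rad<.03)]; zt=np.percentile(y[:,2],90); y=y[y[:,2]>zt-.003]
    print("collar",zt,cv2.minEnclosingCircle((y[:,:2]*1000).astype(np.float32)),y[:,:2].min(0),y[:,:2].max(0))
    r=P[near&((h<8)|(h>172))&(s>130)&(v>60)]; print("red",len(r),r.mean(0),rect(r),)
    w=P[near&(v>140)&(s<40)&(P[...,0]<.47)&(P[...,2]<.068)]; print("mark",len(w),w.mean(0))
    hi=P[near&(rad<.03)&(P[...,2]>zt+.006)]; zz=np.percentile(hi[:,2],95); t=hi[hi[:,2]>zz-.003]
    print("drive top",zz,len(t),rect(t),t.mean(0))
    c=P[(P[...,2]>.074)&(P[...,2]<.09)&(P[...,0]>.54)&(P[...,0]<.63)&(abs(P[...,1]-.17)<.06)]
    print("chute",c.mean(0),rect(c))
E
python3 - <<'E'
from mm import *
mill("w2.npz")
E
```

```text
collar 0.09716829358449709 ((498.0819396972656, 174.7860107421875), 18.704126358032227) [0.47990093 0.15610497] [0.51592705 0.19338589]
red 72 [0.4727747  0.15412138 0.08204308] ((471.8700866699219, 153.28363037109375), (21.092273712158203, 4.359951496124268), 41.12934112548828)
mark 43 [0.45539321 0.1845121  0.06319988]
drive top 0.11741475681261662 268 ((498.09442138671875, 174.96421813964844), (15.823477745056152, 16.040414810180664), 62.11271667480469) [0.49808427 0.17508722 0.11626494]
chute [0.57234295 0.1584237  0.08104639] ((572.2739868164062, 158.56410217285156), (46.02687072753906, 46.55263900756836), 77.34708404541016)
```

Axis is (0.498,0.175) and yaw −12.5° (the mark and the chute agree). The drive is at −27.9°, so q≈0.27, and the pointer direction matches. Home is estimated at z≈0.091 from the drive top (0.117−0.026) and the collar (0.097−0.006). Now check clearances and grasp the knob.

```bash
cat >> h.py <<'E'
def down(deg):
    a=np.radians(deg); y=np.array([np.cos(a),np.sin(a),0]); z=np.array([0,0,-1.]); return np.column_stack([np.cross(y,z),y,z])
E
python3 - <<'E'
from h import *
z=np.load("scene0.npz")["P"]; s=np.load("side0.npz")["P"]
for P in (z,s):
    m=(P[...,2]>.08)&(P[...,2]<.3)&(P[...,0]>.53)&(P[...,0]<.75)&(P[...,1]>-.35)&(P[...,1]<-.02)
    q=P[m]; print(len(q), q.min(0) if len(q) else "", )
D=down(20.7); K=np.array([.5009,-.1687])
move_pose([*K,.25],D)
move_gripper(.06,60)
line_to([*K,.12]); line_to([*K,.0495],.08)
print(get_ft_force(),get_time())
move_gripper(.0,60); print(get_gripper_width(),get_gripper_force())
print(get_tcp_pos(),get_ft_force(),get_joint_pos())
E
```

```text
171 [ 0.65018543 -0.04481248  0.08000105]
1530 [ 0.63693702 -0.34993903  0.08003317]
[ 0.8657403  -0.08860718  0.50254368] 5.7417
0.019383998363711775 59.982665441930294
[ 0.50094165 -0.16871618  0.04955116] [-0.11138223  0.21273781 -0.07734594] [-5.46699861e-01  5.72259178e-01  1.70192700e+00  4.60521597e-07
  8.67281372e-01 -9.08006652e-01]
```

```bash
python3 - <<'E'
from h import *
line_to([.5009,-.1687,.25]); D=down(-27.9)
f0=np.array(get_ft_force()); print("lift",f0,get_gripper_width())
A=[.498,.175]
move_pose([*A,.25],D); pause(.3)
im,d=get_image("side"); cv2.imwrite("pics/s2.png",cv2.resize(im[120:250,200:360],None,fx=4,fy=4))
o=.049
line_to([*A,.125+o]); pause(.2); f0=np.array(get_ft_force())
for m in np.arange(.123,.1015,-.001):
    line_to([*A,m+o],.02); f=np.array(get_ft_force())-f0
    print(round(m,4),f.round(1),np.array(get_moment()).round(2),round(get_tcp_pos()[2]-o,4))
    if np.linalg.norm(f)>10: break
np.save("f0.npy",f0); print(get_time())
E
```

```text
lift [ 0.43067965  0.28303207 -2.18729277] 0.019084862416059657
0.123 [-0.5  0.4  1.4] [ 0.01  0.03 -0.02] 0.123
0.122 [-1.1  1.1 -0.5] [ 0.02  0.07 -0.  ] 0.1219
0.121 [-1.3  0.9  0.5] [-0.02 -0.01  0.01] 0.1209
0.12 [-0.5  0.7  0.8] [0.02 0.04 0.01] 0.1199
0.119 [0.1 0.5 0.8] [-0.01  0.02 -0.  ] 0.1189
0.118 [-0.3  0.3  0.4] [0.   0.12 0.03] 0.118
0.117 [-0.5  0.4  0. ] [-0.02  0.04 -0.  ] 0.117
0.116 [-0.7  0.7  0. ] [0.02 0.01 0.05] 0.1159
0.115 [-0.6  1.  -0. ] [ 0.01  0.09 -0.  ] 0.1149
0.114 [-0.3  0.9 -0.2] [0.07 0.04 0.02] 0.114
0.113 [-0.4  2.8  1.2] [ 0.3  -0.05 -0.05] 0.113
0.112 [-1.2  3.1 -0.2] [ 0.49 -0.01 -0.04] 0.1119
0.111 [-0.5  3.6  0.7] [ 0.59  0.05 -0.03] 0.1109
0.11 [-0.6  4.1  0.6] [ 0.68  0.09 -0.03] 0.1099
0.109 [-0.9  4.7  1. ] [ 0.78 -0.    0.  ] 0.1089
0.108 [-1.9  4.2  0.6] [ 0.79  0.06 -0.02] 0.1079
0.107 [-0.5  4.4  1. ] [ 0.82  0.13 -0.02] 0.1069
0.106 [-2.   4.6  0.8] [ 0.75  0.13 -0.02] 0.1059
0.105 [-0.9  6.   2. ] [ 0.82  0.18 -0.01] 0.1049
0.104 [-1.2  4.3  1.3] [ 0.79  0.15 -0.08] 0.1039
0.103 [-1.3  4.6  1.1] [ 0.85  0.13 -0.03] 0.1029
0.102 [-1.8  3.9  0. ] [ 0.9   0.14 -0.07] 0.1019
15.975
```

View pics/s2.png

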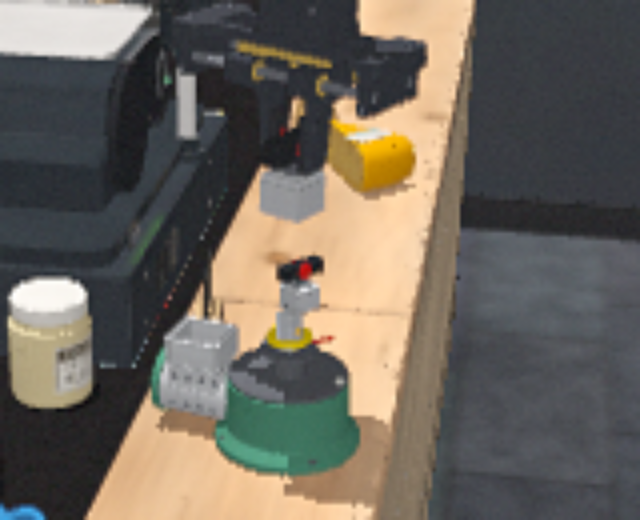

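In the picture the knob hangs upright in the gripper (hub at about (292,193)). The socket is on the square with a small +y side load, so I'll ease over by 0.6 mm and press on with force limits.

```bash
python3 - <<'E'
from h import *
f0=np.load("f0.npy"); o=.049; A=[.4978,.1757]
for m in np.arange(.1015,.0865,-.0005):
    line_to([*A,m+o],.015); f=np.array(get_ft_force())-f0
    print(round(m,4),f.round(1),round(get_tcp_pos()[2]-o,4))
    if f[2]>26: break
pause(.1); print(np.array(get_ft_force())-f0,get_time())
E
```

```text
0.1015 [-0.9  2.5  0.9] 0.1015
0.101 [-1.3  0.9  0.6] 0.101
0.1005 [-1.6  1.5  4.5] 0.1007
0.1 [-2.6  1.4  6.9] 0.1004
0.0995 [-3.1  1.5  7.2] 0.1
0.099 [-2.4  1.3  8. ] 0.0997
0.0985 [-0.8  1.5  6.4] 0.099
0.098 [-1.2  1.2  4.3] 0.0982
0.0975 [-1.   2.2  1.4] 0.0972
0.097 [0.7 2.  1.8] 0.0968
0.0965 [0.4 1.6 3.3] 0.0966
0.096 [-0.3  1.7  3.9] 0.096
0.0955 [0.8 1.4 2.8] 0.0954
0.095 [-0.5  2.1  3.5] 0.0949
0.0945 [0.6 1.5 1.8] 0.0942
0.094 [0.9 1.6 1.6] 0.0938
0.0935 [ 1.3  2.4 -1.7] 0.0932
0.093 [ 0.4  1.5 -4.3] 0.0927
0.0925 [ 1.4  1.4 -2.1] 0.0924
0.092 [-0.8  1.5  1.2] 0.0921
0.0915 [-1.1  1.9  2.9] 0.0917
0.091 [-1.2  1.6  5.4] 0.0912
0.0905 [-1.4  0.8  5.9] 0.0907
0.09 [-2.4  1.3 10.9] 0.0906
0.0895 [-5.2  2.  14. ] 0.0906
0.089 [-7.3  1.5 18.8] 0.0906
0.0885 [-7.7  0.4 23.5] 0.0905
0.088 [-8.8  0.1 27.6] 0.0905
[-10.04351024   0.10906396  28.21601411] 23.075
```

The snap shows (push peaked, then the load reversed at 0.093), and there's a hard stop at 0.0906, which matches home. Now unload and turn 55° clockwise in small steps.

```bash
python3 - <<'E'
from h import *
f0=np.load("f0.npy"); o=.049; A=[.498,.1757]
line_to([*A,.0906+o],.02); pause(.3); print(np.array(get_ft_force())-f0)
for a in np.linspace(0,55,12)[1:]:
    move_pose([*A,.0906+o],down(-27.9-a)); f=np.array(get_ft_force())-f0
    print(a,f.round(1),np.array(get_moment()).round(2),round(get_joint_pos()[5],2))
    if np.linalg.norm(f)>25: print("stop");break
pause(.3); print(get_tcp_pos(),get_time())
E
```

```text
[-1.74815785  1.39326469  7.85182544]
5.0 [-2.8  2.2  8.6] [ 0.38  0.37 -0.03] 0.69
10.0 [-2.6  4.1  7.4] [ 0.51  0.45 -0.  ] 0.78
15.0 [-3.1  3.3  8.2] [0.57 0.48 0.03] 0.87
20.0 [-3.5  3.7  7.4] [0.53 0.54 0.01] 0.95
25.0 [-4.2  4.5  8.8] [ 0.55  0.56 -0.03] 1.04
30.0 [-3.8  4.4  8.7] [0.57 0.59 0.01] 1.13
35.0 [-3.9  4.4  8.6] [ 0.66  0.59 -0.  ] 1.22
40.0 [-3.9  4.5  9.3] [0.63 0.54 0.05] 1.3
45.0 [-3.8  3.2  8.9] [ 0.7   0.56 -0.03] 1.39
50.0 [-3.1  4.6  8.9] [0.78 0.63 0.01] 1.48
55.0 [-2.1  5.1  8.9] [0.77 0.58 0.01] 1.56
[0.49776767 0.17623866 0.13957319] 26.7083
```

```bash
python3 - <<'E'
from h import *
move_gripper(.06); pause(.2); p=get_tcp_pos()
line_to([p[0],p[1],.30],.15); move_pose([.46,.17,.30],down(0)); pause(.2)
im,d=get_image("wrist"); P=cloud("wrist",d); np.savez("w3.npz",im=im,P=P)
cv2.imwrite("pics/w3.png",cv2.resize(im[60:260,200:400],None,fx=3,fy=3,interpolation=cv2.INTER_CUBIC))
im,_=get_image("side"); cv2.imwrite("pics/s3.png",cv2.resize(im[120:250,200:360],None,fx=4,fy=4))
q=P[(np.hypot(P[...,0]-.498,P[...,1]-.175)<.045)&(P[...,2]>.1)&(P[...,2]<.19)]; zt=np.percentile(q[:,2],97)
t=q[q[:,2]>zt-.006]; l=q[(q[:,2]<.13)]
for k in (t,l): print(cv2.minAreaRect((k[:,:2]*1000).astype(np.float32)))
print(zt,get_time())
from mm import *
H=cv2.cvtColor(np.load("w3.npz")["im"],cv2.COLOR_BGR2HSV); h,s,v=cv2.split(H)
m=((h<8)|(h>172))&(s>130)&(v>60)&(np.hypot(P[...,0]-.498,P[...,1]-.175)<.06)&(P[...,2]<.1)&(P[...,2]>.03)
r=P[m]; print("red",len(r), r.mean(0) if len(r) else "")
E
```

```text
((497.937744140625, 175.258056640625), (65.57083129882812, 21.442636489868164), 8.705330848693848)
((498.1025390625, 174.99246215820312), (35.99760818481445, 36.539947509765625), 7.458323001861572)
0.15627277494439024 30.4667
red 80 [0.46547422 0.18073265 0.08188073]
```

View pics/w3.png

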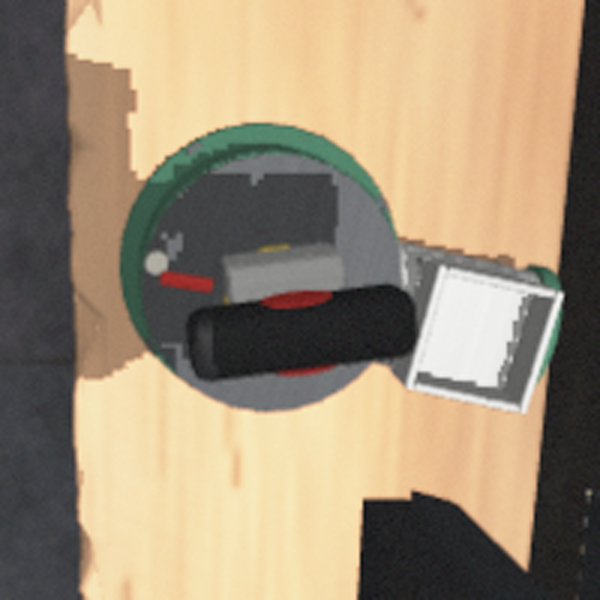

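View pics/s3.png

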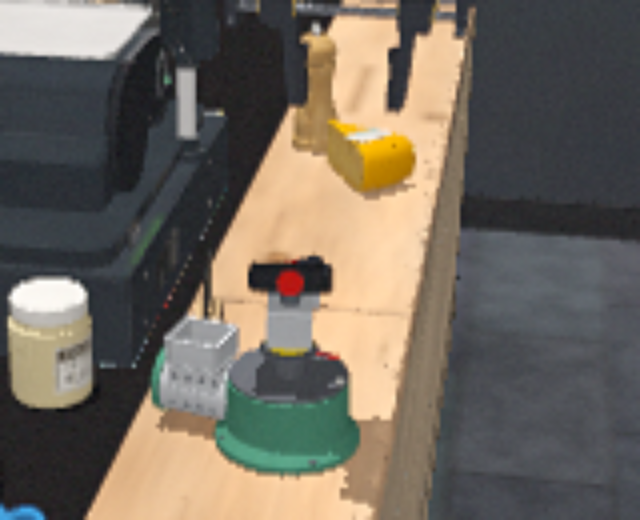

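The wrist view shows the red pointer (187,282) aimed at the white mark (156,262), at 170° against 167.6°, so q≈1.16. The knob sits on the axis within 0.5 mm. Its mouth is about 0.8 mm above the hard stop, so the collar is held about 5 mm down. The side view shows it upright, the collar pressed and the gripper clear.

```bash
python3 -c "
from rig import *
print(close_job())"
```

```text
the job is handed in; nothing more can be done
None
```

I handed the job in at about 30 s: the knob is clicked home with the collar held about 5 mm down, the drive is at about 1.16 rad with the pointer at the mark, and the gripper is clear; no verdict was returned.

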